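Latch the dish shuttle at its viewing position

TASK

Set the dish shuttle to its viewing position. First tip the raised red stop lever over with a fingertip so that it drops down beside the still retracted carriage, then push the blue plate of the sprung carriage all the way to the end stop and let go, so that the carriage springs back and latches against the lever half-way. It is all done by pushing: the dish must stay seated in the carriage and the things round about stay where they are.

Things in the scene. Friction and masses are not known exactly. Their poses are not given: they have to be found in the camera images.
- rig: dish shuttle; origin on the table at the track's centre line; +x = the way the carriage is pushed, z up. Fixed in an episode; place and yaw vary. Aluminium base x -95 to 95, y -85 to 65 mm, 10 mm high; rails under the carriage reach 16 mm above the table. Grey end stop x = 80 to 92 mm, 42 mm high. Lever post at x = -36, y = -72 mm, 82 mm high.
- carriage (a joint): travel of the white carriage (76 x 86 mm, top 37 mm above the table) along rig +x: 0 m = retracted, 0.070 = at the end stop. A spring pushes it back (3 N at 0, 8 N at 0.070), a damper (70 N per m/s) slows it. Free, it returns to 0; with the stop lever down it passes under the lever going out and is caught by it coming back, at 0.035, the viewing position.
- push_face (a point): centre of the outer face of the carriage's blue upright push plate, 40 mm above the table; moves with the carriage. Plate 80 mm wide (along rig y), from 22 to 58 mm above the table; it is pushed along rig +x. At rest the point is at rig x = -70, y = 0 mm; the space before it is free.
- stop_lever (a joint): stop lever angle: 0 rad = down (latching, sloping down 40 degrees towards rig +x), 2.62 = raised, leaning 20 degrees past upright towards rig -x, where gravity keeps it. Pushed over the upright (below about 2.0) it falls to 0 by its weight. The passing carriage lifts it about 0.3 rad and it drops again. Pivot along rig y at rig x = -36, y = -53 mm, 72 mm above the table.
- lever_tab (a point): centre of the outer face of the stop lever's red tab (26 mm long, 22 mm wide along rig y), 51 mm from the pivot; moves with the lever. Raised: about 115 mm above the table at rig x = -63, y = -53 mm, facing rig -x, to be pushed along rig +x with under 1 N; the lever's top is then about 140 mm above the table.
- seat (a point): centre of the floor of the round dish well (61 mm across, 6 mm deep) in the top of the carriage, 31 mm above the table; moves with the carriage, z up.
- dish_0: clear lidded plastic dish, 59 mm across, 12 mm high, lying loose in the carriage's well; origin at the centre of its underside. To be left there.
- vial_4: glass sample vial with dark cap, 13 mm across, 52 mm high, standing loose near the shuttle; origin at the centre of its underside. Bystander.
- vial_8: glass sample vial with a pale band and dark cap, 13 mm across, 52 mm high, standing loose near the shuttle; origin at the centre of its underside. Bystander.
- pin_tin: round white tin, 53 mm across, 18 mm high, loose; origin at the centre of its underside. Bystander.
- tweezers_a: fine forceps, 12 x 116 x 9 mm, lying loose; origin at the centre of the underside. Bystander.
- marker_b: grey and blue marker, 12 x 133 x 14 mm, lying loose; origin at the centre of the underside. Bystander.
- tally_counter: chromed hand tally counter, 46 x 79 x 37 mm, loose; origin at the centre of the underside. Bystander.

How it is judged:
On the way, in this order (a step that is already met when the one before it is completed fails the run):
1. the stop lever is down while the carriage is still retracted (value of joint stop_lever below 0.06 rad and value of joint carriage below 0.005 m), for 0.2 s.
2. the carriage is pushed to the end stop (value of joint carriage above 0.066 m), for 0.05 s.
At the end, for the whole second after the job is handed in: The carriage rests latched against the lowered stop lever at 0.035 m +- 4 mm of its travel, the lever within 0.06 rad of down, and the dish lies flat in its well, within 5 mm of the centre (value of joint carriage between 0.031 and 0.039 m and velocity of joint carriage between -0.005 and 0.005 m/s and value of joint stop_lever below 0.06 rad and horizontal distance between dish_0 and seat below 0.005 m and z of dish_0 in the frame of seat below 0.003 m and angle between dish_0's own z axis and vertical below 0.06 rad); the robot touches nothing.
It fails at once if the dish is lifted or thrown out of its well (z of dish_0 in the frame of seat above 0.005 m or horizontal distance between dish_0 and seat above 0.01 m).
It fails at once if a bystander is moved more than 20 mm or a vial is tipped over (distance of any of vial_4, vial_8, pin_tin, tweezers_a, marker_b, tally_counter from where it was at the start of the episode above 0.02 m or angle between any of vial_4, vial_8's own z axis and vertical above 0.5 rad).
It also fails if it takes over 45 s, if anything falls off the work surface, if the arm or the gripper's body presses on something with over 40 N, if the wrist force passes 120 N, or if a joint passes its speed limit or range.

ROBOT

A 7-joint arm with a two-finger parallel gripper is mounted at the origin on the work surface; the furniture and walls round the work are solid. World frame = base frame: x ahead of the robot, y to its left, z up, the work surface at z = 0. Lengths are in m, angles in rad, forces in N, time in s.
With the tool pointing down it reaches from about 0.4 to 0.85 m from the base axis. Payload 4.5 kg.
Tool frame: the origin (TCP) lies at the very end of the fingers, on their centre line; the grasp point (between the pads) lies 19 mm behind it (r.pinch_z is the distance from the TCP to the grasp point, in m); z points along the fingers, y is the line along which they close (so a half turn about z gives the same grasp; the last joint's range is limited). The gripper opens to 88 mm and grips with 3 to 60 N. Pads are 18 mm wide; open, the fingers measure 123 mm over their backs; the gripper's body (75 mm by 187 mm) begins 45 mm behind the grasp point.
Start: joints at [1.279, 0.689, -0.195, 1.565, 0.157, 0.902, -0.215], TCP at [0.2, -0.592, 0.239] pointing down, gripper open.
Joint ranges: [-3.01, 3.01], [-0.46, 2.08], [-1.47, 1.51], [0.13, 2.56], [-1, 4.14], [0.04, 2.09], [-2.66, 2.66]. Speed limits (rad/s): [2.57, 2.57, 3.14, 3.14, 3.14, 3.14, 3.14].

INTERFACE

Orientations are given as a unit quaternion [x, y, z, w].
In Python, from plant import r, cams gives the robot as it stands.
- The arm moves only by the shell command python3 -m pendant 'ROWS' [FORCE]. ROWS is JSON, a list of rows, each a list of 3 entries, a list of its own where there are three numbers: the closure, from -1 (fully open) to 1 (shut), then the shift along the tool's x, y, z in mm, then the turn, a rotation vector about the tool's x, y, z in degrees. A call has 1 to 8 rows; each row shifts and turns the commanded pose from where the row before left it, along the tool's axes as they then stand; what a row does not reach is not made up. A row lasts 1/8 s, in which the tool goes at most 62.5 mm and 10.7 degrees, less where a joint would pass 70% of its speed; a pose out of reach is approached as far as the arm can. A call with a gripper value outside its range is refused whole. The fingers move at their own pace and stop on an object; FORCE is the grip in N (left out, the last holds). Time passes only in rows, so rows that do not move let the fingers close. It gives the time, the measured TCP pose, the force, the opening and the grip force at its end, in the units of the state.
- r.get_state(): the state, without advancing time (a new reading comes with each control period).
- cams.snapshot(name): name is "scene" or "top" or "wrist"; returns a dict with "img" (480x640x3 uint8, red, green, blue), "camera_matrix" (3x3 intrinsics, pixels), "camera_from_world" (4x4, takes a point from world to camera coordinates); the wrist camera has in their place "tool_from_camera" (4x4, takes a point from camera to tool coordinates, whose origin is the TCP and whose axes are the flange's). Camera axes: x right, y up, looking along -z (the intrinsics and any distortion apply to the point x, -y, -z); pixel columns grow to the right and rows downward; lengths in m; the calibration is good to about 2 mm. A picture is of the moment at which its call begins: read the wrist's pose just before it. There is no depth.
- r.finish_job(): hands the job in; it is judged then, once.
The state is a dict: "clock": time; "q": joint angles; "qd": joint speeds; "joint_torque": joint torques, N m; "tool_pos": TCP position; "eef_rot": TCP orientation; "contact_force": force on the tool from outside, world axes, zero at the start; "moment": the same for the moment, N m; "opening": opening from 0.0 (shut) to 1.0 (fully open); "finger_force": force on a finger pad.
Only numpy, scipy, OpenCV 4.12 (cv2) and the standard library are available. Lean on these libraries where they do the work, as an engineer would, in place of code of your own. Each camera call takes 0.05 s, during which the arm holds its last target. There are 200 camera calls.

## Working session

There is one attempt and no reset: what is moved stays moved. The work goes in short steps, Python scripts to look and compute and a shell command to move; the robot and the scene stay as the last step left them, time stands still between calls to the robot, and variables do not carry over. Pictures are saved under pics/ and viewed, at most 10 in all, crops included, and the job is handed in when it is done.

```bash
mkdir -p pics; cat > h.py <<'E'
import numpy as np, cv2
from plant import r, cams
def shot(name,fn):
    s=cams.snapshot(name); cv2.imwrite('pics/'+fn,s['img'][:,:,::-1]); 
    np.savez('pics/'+fn+'.npz',**s); return s
E
python3 - <<'E'
from h import *
for n in('scene','top'):
    s=shot(n,n+'0.png'); print(s['camera_matrix'].tolist(), np.linalg.inv(s['camera_from_world']).round(3).tolist(),[k for k in s])
st=r.get_state(); print(st['tool_pos'],st['eef_rot'],st['clock'])
E
```

```text
[[549.6481326061895, 0.0, 323.1234512867268], [0.0, 549.6481326061895, 239.3270936357293], [0.0, 0.0, 1.0]] [[-0.564, 0.564, -0.603, -0.22], [-0.826, -0.398, 0.399, 0.436], [-0.015, 0.723, 0.69, 0.896], [0.0, 0.0, 0.0, 1.0]] ['img', 'camera_matrix', 'camera_from_world']
[[500.00953520401004, 0.0, 318.3979314018678], [0.0, 500.00953520401004, 238.71726253831986], [0.0, 0.0, 1.0]] [[-0.01, 0.986, -0.169, 0.304], [-1.0, -0.008, 0.01, -0.011], [0.009, 0.169, 0.986, 1.131], [0.0, 0.0, 0.0, 1.0]] ['img', 'camera_matrix', 'camera_from_world']
[ 0.19980245 -0.59157577  0.23798803] [ 9.86753110e-01  1.62226926e-01 -2.07897955e-04 -8.25851136e-04] 0.1
```

View pics/scene0.png

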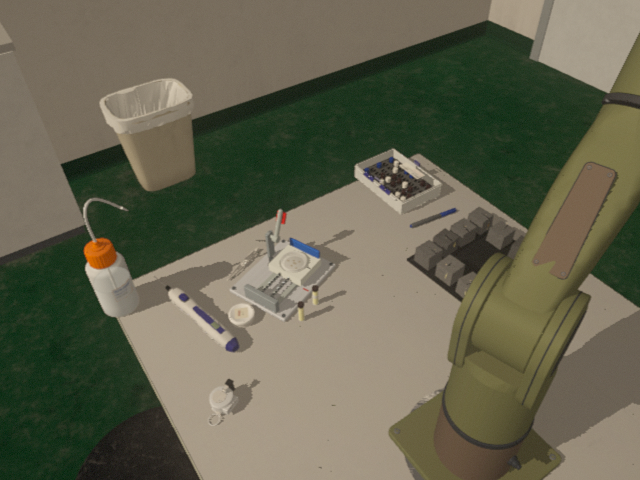

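View pics/top0.png

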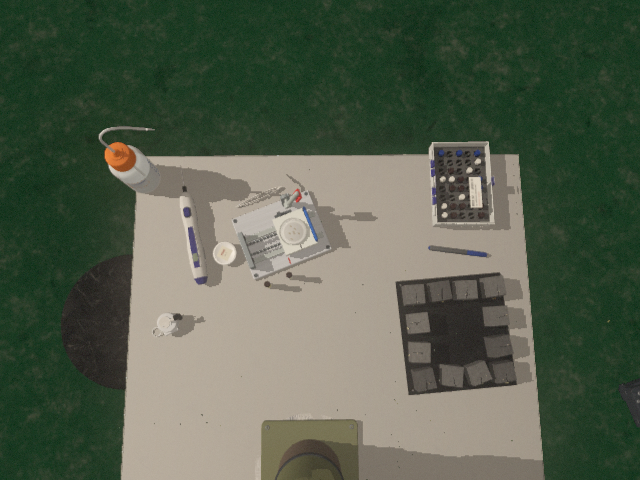

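```bash
python3 - <<'E'
from h import *
a=cv2.imread('pics/top0.png')[170:300,215:350]; b=cv2.imread('pics/scene0.png')[195:330,220:345]
cv2.imwrite('pics/c.png',np.hstack([cv2.resize(a,(400,385),interpolation=2),cv2.resize(b,(400,385),interpolation=2)]))
E
```

```text
(no output)
```

View pics/c.png

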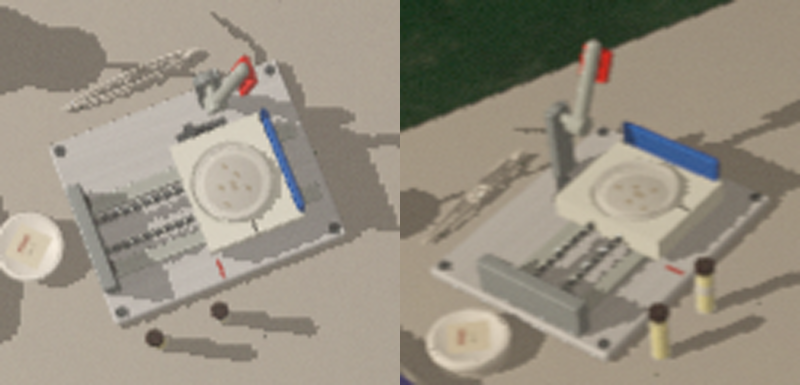

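```bash
cat > fit.py <<'E'
from h import *
from scipy.optimize import least_squares
T=lambda u,v:(215+u/2.963-.3,170+v/2.963-.3)
S=lambda u,v:(220+(u-400)/3.2-.3,195+v/2.852-.3)
obs=[('top',T(50,147),(95,-85,10)),('top',T(277,62),(-95,-85,10)),('top',T(344,232),(-95,65,10)),('top',T(120,325),(95,65,10)),
('scene',S(430,267),(95,-85,10)),('scene',S(608,357),(95,65,10)),('scene',S(770,195),(-95,65,10)),
('scene',S(625,124),(-68,-40,58)),('scene',S(720,157),(-68,40,58)),('top',T(264,110),(-68,-40,58)),('top',T(302,208),(-68,40,58))]
C={n:np.load(f'pics/{n}0.png.npz') for n in('top','scene')}
def proj(n,p):
    M=C[n]['camera_from_world'];q=M[:3,:3]@p+M[:3,3];k=C[n]['camera_matrix']@np.array([q[0],-q[1],-q[2]]);return k[:2]/k[2]
def W(x,p):
    c,s=np.cos(x[2]),np.sin(x[2]);p=np.array(p)/1e3
    return np.array([x[0]+c*p[0]-s*p[1],x[1]+s*p[0]+c*p[1],p[2]])
if __name__=='__main__':
    f=lambda x:np.concatenate([proj(n,W(x,p))-px for n,px,p in obs])
    o=least_squares(f,[.5,.1,1.9],loss='soft_l1');print(o.x,np.degrees(o.x[2]));print(f(o.x).reshape(-1,2).round(1).tolist())
    np.save('rig.npy',o.x)
    for p in [(-63,-53,115),(-70,0,40),(-120,-53,115)]:print(p,W(o.x,p).round(4),proj('top',W(o.x,p)).round(),proj('scene',W(o.x,p)).round())
E
python3 fit.py; python3 - <<'E'
from h import *
from scipy.spatial.transform import Rotation as R
st=r.get_state();print(R.from_quat(st['eef_rot']).as_matrix().round(3).tolist(),st['q'])
E
```

```text
[0.49847429 0.05668251 1.94537309] 111.46166737450335
[[-0.6, -0.2], [0.0, -1.5], [2.0, 0.6], [-0.9, 0.6], [-0.4, 1.0], [-0.1, 0.3], [0.7, 0.6], [-0.2, -1.0], [-0.2, 1.4], [0.4, -0.7], [1.2, -0.6]]
(-63, -53, 115) [0.5708 0.0174 0.115 ] [299. 195.] [282. 217.]
(-70, 0, 40) [ 0.5241 -0.0085  0.04  ] [312. 224.] [305. 249.]
(-120, -53, 115) [ 0.5917 -0.0356  0.115 ] [324. 185.] [298. 203.]
[[0.947, 0.32, -0.001], [0.32, -0.947, 0.002], [-0.0, -0.002, -1.0]] [ 1.27880797  0.68989069 -0.1945372   1.56627209  0.15732872  0.90252869
 -0.2151054 ]
```

```bash
cat > d.py <<'E'
import sys
from fit import *
from scipy.spatial.transform import Rotation as R
st=r.get_state();M=R.from_quat(st['eef_rot']).as_matrix();x=np.load('rig.npy')
c,s=np.cos(x[2]),np.sin(x[2]);d=np.array([[c,s,0],[-s,c,0],[0,0,1]])
rel=d@(st['tool_pos']-[x[0],x[1],0])*1e3
print('t',st['clock'],'rig',rel.round(1),'F',(d@st['contact_force']).round(1),'open',st['opening'],'tilt err rotvec deg',R.from_matrix(M.T@d.T@np.array([[0,-1,0],[-1,0,0],[0,0,-1]]).T).as_rotvec(degrees=True).round(2))
for a in sys.argv[1:]:
    g=W(x,eval(a));print(a,'tool shift',(M.T@(g-st['tool_pos'])*1e3).round(1))
E
python3 d.py '(-115,-53,238)' '(-115,-53,105)'
```

```text
t 0.1 rig [-494.   515.1  238. ] F [-0.2 -0.2 -0.1] open 0.9989084625815197 tilt err rotvec deg [-0.1   0.01 -2.79]
(-115,-53,238) tool shift [ 549.  -406.2    0.6]
(-115,-53,105) tool shift [ 549.  -406.   133.6]
```

```bash
python3 -m pendant '[[1,[40,-29,0],[0,0,0]],[1,[40,-29,0],[0,0,0]],[1,[40,-29,0],[0,0,0]],[1,[40,-29,0],[0,0,0]],[1,[40,-29,0],[0,0,0]],[1,[40,-29,0],[0,0,0]],[1,[40,-29,0],[0,0,0]],[1,[40,-29,0],[0,0,-2.8]]]' 10; python3 d.py '(-115,-53,238)'
```

```text
clock: 1.1
tool_pos: [0.4296, -0.2685, 0.2386]
eef_rot: [0.982, 0.187, -0.0, -0.0]
contact_force: [1.3, 0.0, -0.7]
opening: 0.116
finger_force: 0.0
t 1.1 rig [-277.4  183.1  238.6] F [-0.5 -1.2 -0.7] open 0.11628255940370388 tilt err rotvec deg [-0.01  0.02  0.07]
(-115,-53,238) tool shift [ 236.3 -162.1    0.5]
```

```bash
python3 -m pendant '[[1,[39,-27,0],[0,0,0]],[1,[39,-27,0],[0,0,0]],[1,[39,-27,0],[0,0,0]],[1,[39,-27,0],[0,0,0]],[1,[39,-27,0],[0,0,0]],[1,[38,-26,0],[0,0,0]],[1,[0,0,40],[0,0,0]],[1,[0,0,30],[0,0,0]]]'; python3 d.py '(-115,-53,106)'; python3 -c "
from h import *
a=shot('top','t1.png')['img'][130:310,210:390,::-1];b=shot('scene','s1.png')['img'][150:330,200:380,::-1]
cv2.imwrite('pics/c1.png',np.hstack([cv2.resize(i,(400,400)) for i in(a,b)]))"
```

```text
clock: 2.1
tool_pos: [0.5865, -0.0339, 0.1672]
eef_rot: [0.982, 0.187, -0.001, -0.0]
contact_force: [0.3, -0.5, 0.2]
opening: 0.005
finger_force: 0.0
t 2.1 rig [-116.5  -48.8  167.2] F [-0.6 -0.1  0.2] open 0.004785196037596089 tilt err rotvec deg [-0.03  0.06  0.1 ]
(-115,-53,106) tool shift [ 4.3 -1.5 61.2]
```

View pics/c1.png

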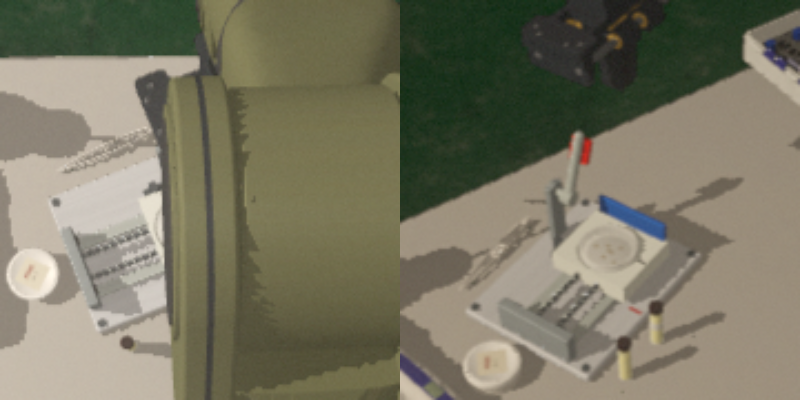

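The scene view (right) shows the fingertips at about crop (620,85), clear of the still raised lever (580,150). The top view is blocked by the arm. I'll go down behind the tab next.

```bash
python3 -m pendant '[[1,[2,0,30],[0,0,0]],[1,[2,0,31],[0,0,0]],[1,[0,0,0],[0,0,0]]]'; python3 d.py '(-80.5,-53,106)' '(-42,-53,106)'
```

```text
clock: 2.58
tool_pos: [0.5896, -0.0334, 0.1069]
eef_rot: [0.982, 0.186, -0.002, -0.0]
contact_force: [-0.2, 0.3, 0.4]
opening: 0.004
finger_force: 0.0
t 2.575 rig [-117.2  -51.9  106.9] F [0.3 0.1 0.4] open 0.003608321272104963 tilt err rotvec deg [-0.06  0.17  0.01]
(-80.5,-53,106) tool shift [  1.1 -36.7   1. ]
(-42,-53,106) tool shift [  1.1 -75.2   1. ]
```

```bash
python3 -c "
from h import *
b=shot('scene','s2.png')['img'][150:300,220:345,::-1]
cv2.imwrite('pics/c2.png',cv2.resize(b,(500,600),interpolation=2))"
```

```text
(no output)
```

View pics/c2.png

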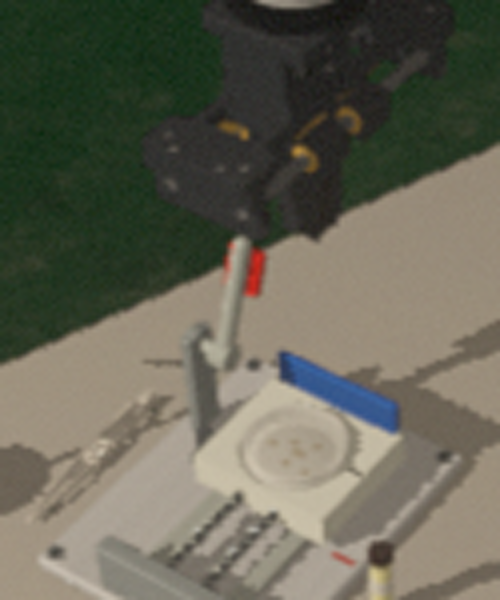

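The scene crop shows the fingertips at about (315,235), right behind the red tab (250,270), with the lever still raised. I'll push along rig +x.

```bash
python3 -m pendant '[[1,[1,-20,0],[0,0,0]],[1,[0,-12,0],[0,0,0]],[1,[0,-8,0],[0,0,0]],[1,[0,-8,0],[0,0,0]],[1,[0,-8,0],[0,0,0]],[1,[0,-8,0],[0,0,0]],[1,[0,0,0],[0,0,0]]]'; python3 d.py; python3 -c "
from h import *
b=shot('scene','s3.png')['img'][150:300,220:345,::-1]
cv2.imwrite('pics/c3.png',cv2.resize(b,(500,600),interpolation=2))"
```

```text
clock: 3.5
tool_pos: [0.5678, 0.0275, 0.1077]
eef_rot: [0.982, 0.187, -0.0, -0.0]
contact_force: [-0.6, -0.5, 0.1]
opening: 0.007
finger_force: 0.0
t 3.5 rig [-52.6 -53.9 107.7] F [-0.2  0.7  0.1] open 0.00688467457001107 tilt err rotvec deg [-0.03  0.01  0.08]
```

View pics/c3.png

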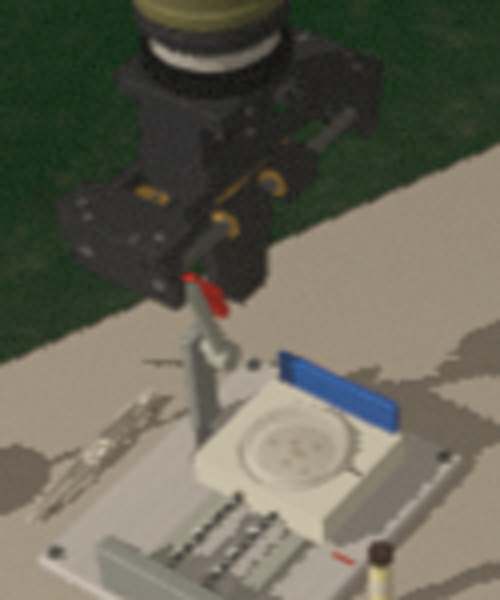

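The lever, with its tab at (208,295), is now about upright. The finger at (240,290) is still behind it, so I'll push further.

```bash
python3 -m pendant '[[1,[0,-8,0],[0,0,0]],[1,[0,-8,0],[0,0,0]],[1,[0,-6,0],[0,0,0]],[1,[0,0,0],[0,0,0]],[1,[0,0,0],[0,0,0]],[1,[0,0,0],[0,0,0]]]'; python3 d.py; python3 -c "
from h import *
b=shot('scene','s4.png')['img'][150:300,220:345,::-1]
cv2.imwrite('pics/c4.png',cv2.resize(b,(500,600),interpolation=2))"
```

```text
clock: 4.3
tool_pos: [0.5602, 0.0466, 0.1077]
eef_rot: [0.983, 0.186, 0.0, 0.0]
contact_force: [-0.2, -0.4, 0.2]
opening: 0.011
finger_force: 0.0
t 4.3 rig [-31.9 -53.8 107.7] F [-0.3  0.3  0.2] open 0.011044803736069244 tilt err rotvec deg [ 0.02 -0.   -0.03]
```

View pics/c4.png

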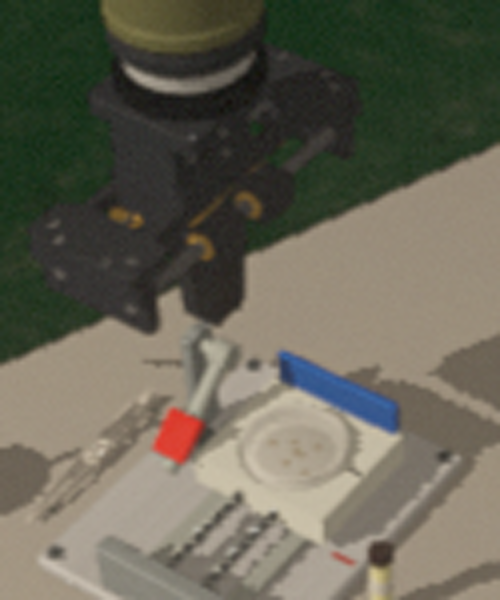

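The lever has dropped: its red tab is at (178,435), beside the retracted carriage. Next I'll back off and move behind the blue plate.

```bash
python3 -m pendant '[[1,[0,15,-15],[0,0,0]],[1,[0,40,0],[0,0,0]],[1,[0,30,0],[0,0,0]],[1,[-27,0,0],[0,0,0]],[1,[-27,0,10],[0,0,0]],[1,[0,0,40],[0,0,0]],[1,[0,0,35],[0,0,0]],[1,[0,0,0],[0,0,0]]]'; python3 d.py '(-90,0,36)' '(-18,0,36)'
```

```text
clock: 5.35
tool_pos: [0.5392, -0.0519, 0.0359]
eef_rot: [0.982, 0.186, -0.002, -0.0]
contact_force: [0.9, 0.1, 0.4]
opening: 0.01
finger_force: 0.0
t 5.35 rig [-115.9    1.8   35.9] F [-0.2 -0.9  0.4] open 0.010059276568918314 tilt err rotvec deg [-0.09  0.25  0.01]
(-90,0,36) tool shift [  1.8 -25.9  -0.1]
(-18,0,36) tool shift [  1.8 -97.9   0. ]
```

```bash
python3 -m pendant '[[1,[1,-18,0],[0,0,0]],[1,[0,-10,0],[0,0,0]],[1,[0,-10,0],[0,0,0]],[1,[0,-10,0],[0,0,0]],[1,[0,-10,0],[0,0,0]],[1,[0,-10,0],[0,0,0]],[1,[0,-10,0],[0,0,0]],[1,[0,0,0],[0,0,0]]]'; python3 d.py
```

```text
clock: 6.35
tool_pos: [0.5153, 0.0193, 0.0391]
eef_rot: [0.983, 0.185, 0.002, 0.002]
contact_force: [2.9, -5.9, 1.3]
opening: 0.008
finger_force: 3.2
t 6.35 rig [-41.   -2.   39.1] F [-6.5 -0.5  1.3] open 0.008440118184959785 tilt err rotvec deg [ 0.26 -0.19 -0.11]
```

```bash
python3 -m pendant '[[1,[0,-7,0],[0,0,0]],[1,[0,-6,0],[0,0,0]],[1,[0,-5,0],[0,0,0]],[1,[0,-3,0],[0,0,0]],[1,[0,0,0],[0,0,0]]]'; python3 d.py
```

```text
clock: 6.98
tool_pos: [0.508, 0.0381, 0.0391]
eef_rot: [0.983, 0.185, 0.002, 0.002]
contact_force: [2.9, -7.7, 2.7]
opening: 0.004
finger_force: 3.9
t 6.975 rig [-20.7  -2.1  39.1] F [-8.2  0.2  2.7] open 0.003730683999605753 tilt err rotvec deg [ 0.29 -0.21 -0.17]
```

```bash
python3 -m pendant '[[1,[0,-2,0],[0,0,0]],[1,[0,-2,0],[0,0,0]],[1,[0,0,0],[0,0,0]]]'; python3 d.py
```

```text
clock: 7.35
tool_pos: [0.5066, 0.0417, 0.0391]
eef_rot: [0.983, 0.185, 0.002, 0.002]
contact_force: [3.7, -7.5, 2.1]
opening: 0.009
finger_force: 4.1
t 7.35 rig [-16.9  -2.1  39.1] F [-8.3 -0.7  2.1] open 0.009175414175943565 tilt err rotvec deg [ 0.29 -0.21 -0.19]
```

Not at the stop yet, since the force is unchanged. I'll continue in small steps until it rises.

```bash
python3 -m pendant '[[1,[0,-2,0],[0,0,0]],[1,[0,-1,0],[0,0,0]],[1,[0,0,0],[0,0,0]]]'; python3 d.py
```

```text
clock: 7.72
tool_pos: [0.5057, 0.0439, 0.0391]
eef_rot: [0.983, 0.184, 0.002, 0.002]
contact_force: [3.6, -8.9, 1.3]
opening: 0.007
finger_force: 4.7
t 7.725 rig [-14.5  -2.1  39.1] F [-9.6 -0.1  1.3] open 0.006568357015314254 tilt err rotvec deg [ 0.33 -0.22 -0.22]
```

```bash
python3 -m pendant '[[1,[0,-1,0],[0,0,0]],[1,[0,-1,0],[0,0,0]],[1,[0,0,0],[0,0,0]]]'; python3 d.py
```

```text
clock: 8.1
tool_pos: [0.5057, 0.044, 0.0392]
eef_rot: [0.983, 0.183, 0.003, 0.004]
contact_force: [4.2, -12.5, 1.4]
opening: 0.007
finger_force: 6.6
t 8.1 rig [-14.4  -2.   39.2] F [-13.2   0.7   1.4] open 0.006802426716074015 tilt err rotvec deg [ 0.46 -0.24 -0.34]
```

The arm has stopped moving and the force is climbing (13 N), so the carriage is at the end stop. I'll release smoothly and back off.

```bash
python3 -m pendant '[[1,[0,8,0],[0,0,0]],[1,[0,10,0],[0,0,0]],[1,[0,10,0],[0,0,0]],[1,[0,10,0],[0,0,0]],[1,[0,20,0],[0,0,0]],[1,[0,30,0],[0,0,0]],[1,[0,20,-20],[0,0,0]],[1,[0,0,-40],[0,0,0]]]'; python3 d.py;  python3 -c "
from h import *
b=shot('scene','s5.png')['img'][180:330,220:345,::-1]
cv2.imwrite('pics/c5.png',cv2.resize(b,(500,600),interpolation=2))"
```

```text
clock: 9.1
tool_pos: [0.5405, -0.0534, 0.0969]
eef_rot: [0.983, 0.185, -0.002, -0.0]
contact_force: [1.1, 0.5, 0.1]
opening: 0.004
finger_force: 0.0
t 9.1 rig [-117.8    1.2   96.9] F [ 0.  -1.2  0.1] open 0.0038087967183644297 tilt err rotvec deg [-0.07  0.25 -0.15]
```

View pics/c5.png

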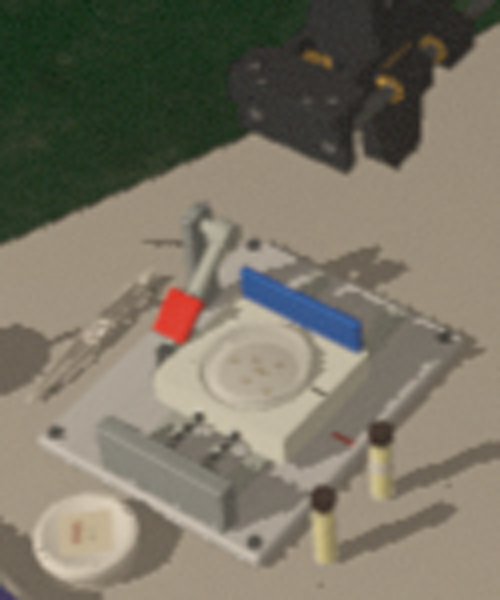

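The carriage has latched half-way with the plate at about (300,308), the lever is down at (178,315), the dish is seated and both vials are standing. I'll hand it in.

```bash
python3 -m pendant '[[1,[0,0,0],[0,0,0]],[1,[0,0,0],[0,0,0]],[1,[0,0,0],[0,0,0]]]' >/dev/null; python3 -c "
from plant import r
print(r.finish_job())"
```

```text
the job is handed in; nothing more can be done
None
```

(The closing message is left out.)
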